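# Load the dish tray into its holder and hold it up level

## Task

Slide the blue tray with its two culture dishes all the way into the open end of the white dish holder, until it meets the holder's back wall, while the holder stands on the worktop. Then take the holder by the cross bar on top, lift it with the tray and dishes about 12 cm off the worktop, and finish while still holding it there, level and steady: do not put it down or let go. Leave the orange-lidded cup, the timer and the tally counter where they are and do not tip the dishes.

Things in the scene. Friction and masses are not known exactly. Their poses are not given: they have to be found in the camera images.
- tray_tab (a point): Centre of the tray's upright tab: a blue block 12 mm thick (y), 30 mm long (x), standing 2 to 46 mm above the tray's underside; this point is 32 mm above it. Axes as tray. Grip from above across the 12 mm. With the tray fully home the tab stands outside the mouth, this point 91 mm from the holder's middle along the holder's -x.
- tray: Loose blue dish tray, 0.15 kg, on the worktop. Origin: middle of the underside of its body, 132 mm long (x), 68 wide (y), 15 high, floor 3 mm; a flange 12 to 15 mm up along each side makes it 88 mm wide over all. x points from the tab (at -91 mm) to the leading end (+66 mm), which enters the holder first; z up.
- holder: Loose white holder, 0.45 kg, 142 mm long (x), 102 wide (y), its back near the stop. Origin: middle of underside; x points from open mouth (-71 mm; flared guides to -87) to back wall (inner face +66). Side walls 40 high, 92 apart inside; ledges 9 mm high, 74 apart, pass under the tray's flanges and carry it when lifted. Tray slides in along +x on the worktop; home when both origins and axes agree.
- holder_bar (a point): Centre of the holder's grey cross bar over its middle, nearly above the loaded centre of mass: 14 mm thick (holder's x), 18 mm high, about 100 mm along the holder's y between two posts; this point is 87 mm above the holder's underside. Axes as holder. Grip from above across the 14 mm; free below for about 55 mm, down to the dishes.
- stop: Fixed aluminium bench stop, 104 mm wide (y), 24 mm high, foot plate behind it to 33 mm; origin at the middle of the lower edge of the face that looks to the holder, -x points to the holder. It takes the push when the tray is slid home; about 2 mm behind the holder at the start.
- dish_red: Loose closed culture dish with dark red content, 60 mm across, 15 mm high, in the leading pocket of the tray (at x = +32 mm, 3 mm above the tray's underside). Origin at the centre of its underside, z up.
- dish_tan: Loose closed culture dish with tan content, 60 mm across, 15 mm high, in the tray's pocket next to the tab (x = -32 mm). Origin at the centre of its underside, z up.
- orange_cup: Bystander: specimen cup with an orange lid, 65 mm across, 71 mm high; origin at the centre of its underside.
- timer: Bystander: white bench timer lying flat, 60 x 64 x 18 mm; origin at the centre of its underside.
- counter: Bystander: light grey hand tally counter, 56 x 52 x 19 mm; origin at the centre of its underside.
Not all that is in view belongs to the job. What is shaped like the dish_tan but turquoise is not meant.

How it is judged:
By the outcome, as a careful person would: the job done as asked, in the order asked, and still so for the second after the job is handed in, while the arm keeps its last pose, push and grip.
It also fails if it takes over 58 s, if anything falls off the work surface, if the arm or the gripper's body presses on something with over 40 N, if the wrist force passes 120 N, or if a joint passes its speed limit or range.

## Robot

A 6-joint arm with a two-finger parallel gripper is mounted at the origin on a cart in front of the work surface, level with it; the furniture and walls round the work are solid. World frame = base frame: x ahead of the robot, y to its left, z up, the work surface at z = 0. Lengths are in m, angles in rad, forces in N, time in s.
With the tool pointing down it reaches from about 0.4 to 0.925 m from the base axis. Payload 12.5 kg.
Tool frame: the origin (TCP) lies midway between the tips of the shut fingers; the grasp point (between the pads) lies 19 mm behind it (ctrl.tcp_to_grasp is the z of the grasp point in the tool frame, in m); z points along the fingers, y is the direction in which the jaws open and shut (so a half turn about z gives the same grasp; the last joint's range is limited). The gripper opens to 95 mm and grips with 3 to 60 N. Pads are 20 mm wide; open, the fingers measure 119 mm over their backs; the gripper's body (75 mm by 180 mm) begins 59 mm behind the grasp point.
Start: joints at [1.026, 0.491, 1.559, -0, 1.092, -0.106], TCP at [0.266, 0.566, 0.215] pointing down, gripper open.
Joint ranges: [-3.1, 3.1], [-0.84, 2.19], [0.05, 2.79], [-1.13, 4.28], [0.06, 2.93], [-2.69, 2.69]. Speed limits (rad/s): [2.22, 2.22, 2.79, 3.14, 3.14, 3.14].

## Interface

Orientations are given as a rotation vector (axis times angle).
In Python, from rig import ctrl gives the robot as it stands. The module is installed in compiled form; this text tells all that it offers.
- The arm moves only by the tool carry_out, never from a script. Its argument "targets" is a list of rows, each a list of 3 entries, a list of its own where there are three numbers: the turn, a rotation vector about the tool's x, y, z in degrees, then the shift along the tool's x, y, z in m, then the closure, from -1 (fully open) to 1 (shut), so that 0 is half open. In form: [[[wx, wy, wz], [x, y, z], claw], ...]. A call has 1 to 20 rows; each row shifts and turns the commanded pose from where the row before left it, along the tool's axes as they then stand; what a row does not reach is not made up. A row lasts 1/10 s, in which the tool goes at most 50 mm and 8.59 degrees, less where a joint would pass 70% of its speed; a pose out of reach is approached as far as the arm can. A call with a gripper value outside its range is refused whole. The fingers move at their own pace and stop on an object; "grip_force" is the grip in N (left out, the last holds). Time passes only in rows, so rows that do not move let the fingers close. It gives the time, the measured TCP pose, the force and the opening at its end, in the units of the state.
- ctrl.state(): the state, without advancing time (a new reading comes with each control period).
- ctrl.get_image(name): name is "scene" or "top" or "wrist"; returns the picture (384x512x3 uint8, red, green, blue); there is no depth.
- ctrl.camera_model(name): a dict with "vfov" (degrees; the focal length in pixels is half the picture's height over the tangent of half this angle, whatever the lens; pixels are square), "cx", "cy" (the principal point, pixels), "extrinsics" (4x4, takes a point from world to camera coordinates). Camera axes: x right, y down, z forward; pixel columns grow to the right and rows downward; lengths in m; the calibration is good to about 2 mm. A picture is of the moment at which its call begins: read the wrist's pose just before it. camera_model takes no time and is no camera call; for the wrist camera it gives the pose at the moment of the call.
- ctrl.sign_off(): hands the job in, once; it reports no verdict.
Trained networks look in the newest picture that a camera, given by its name, has taken for a name from the list of things; names that differ only in an ending like _2 or _b are one class to them, and where a whole thing is asked for, a point or a joint stands for the part that bears it (a point fixed in the world has none). Each returns a list of dicts, best first, with "p" (0 to 1); they miss things now and then, are a little off and sometimes report something else, mostly with a low value. They report only what shows in the picture. A call takes as long as a camera call. They do not tell look-alikes from the thing itself.
- ctrl.recognise(camera, query): "rect" ([centre column, centre row, width, height] as shares, 0 to 1, of the picture: columns of its width, rows of its height, round what is visible of it).
- ctrl.trace(camera, query): "mask" (384x512 bool, what is visible of it) and "rect" ([centre column, centre row, width, height] as shares, 0 to 1, of the picture: columns of its width, rows of its height, round what is visible of it).
The state is a dict: "time": time; "joints": joint angles; "joint_vel": joint speeds; "tau": joint torques, N m; "tcp_pos": TCP position; "tcp_rot": TCP orientation; "contact_force": force on the tool from outside, world axes, zero at the start; "torque": the same for the moment, N m; "opening": finger opening in m.
Only numpy, scipy, OpenCV 4.12 (cv2) and the standard library are available. Lean on these libraries where they do the work, as an engineer would, in place of code of your own. Each camera call takes 0.05 s, during which the arm holds its last target. There are 200 camera calls.

## Working session

There is one attempt and no reset: what is moved stays moved. The work goes in short steps, Python scripts to look and compute and a tool call to move; the robot and the scene stay as the last step left them, time stands still between calls to the robot, and variables do not carry over. Pictures are saved under pics/ and viewed, about 8 in all and at most 12, crops included, and the job is handed in when it is done.

Besides the shell and the picture viewer there is one more tool, called after "Call:" as name([rows], argument=value, ...), one row to a line, values as JSON. carry_out: Moves the arm, as the interface text tells. Its arguments: {"type":"object","properties":{"targets":{"type":"array","items":{"type":"array"}},"grip_force":{"type":"number"}},"required":["targets"]}

```bash
mkdir -p pics; ls; python3 - <<'E'
from rig import ctrl
import cv2,numpy as np
s=ctrl.state();print(s['time'],s['tcp_pos'],s['tcp_rot'],s['opening'],ctrl.tcp_to_grasp)
for n in ('scene','top'):
    im=ctrl.get_image(n);cv2.imwrite(f'pics/{n}0.png',im[:,:,::-1]);m=ctrl.camera_model(n);print(n,m)
    for q in ('tray','holder','tray_tab','holder_bar','stop','dish_red','dish_tan'):
        print(q,[(round(r['p'],2),(np.array(r['rect'])*[512,384,512,384]).round(0).tolist()) for r in ctrl.recognise(n,q)][:3])
E
```

```text
pics
0.0 [0.26540577 0.56558515 0.21405297] [-6.83655533e-01 -3.06595077e+00  1.68917370e-03] 0.09518604439195875 -0.0188
scene {'vfov': 49.284398133600114, 'cx': 249.39876242246683, 'cy': 198.41748887779607, 'extrinsics': array([[ 0.8630507 , -0.50480988, -0.0176202 , -0.44524807],
       [-0.39785247, -0.65787001, -0.63946889,  0.34981048],
       [ 0.31121841,  0.55890432, -0.76861503,  1.04129679],
       [ 0.        ,  0.        ,  0.        ,  1.        ]])}
tray [(0.68, [219.0, 193.0, 47.0, 42.0])]
holder [(0.72, [248.0, 234.0, 52.0, 50.0])]
tray_tab [(0.83, [220.0, 192.0, 45.0, 43.0])]
holder_bar [(0.68, [246.0, 231.0, 55.0, 52.0])]
stop [(0.62, [263.0, 261.0, 37.0, 22.0])]
dish_red [(0.69, [247.0, 232.0, 55.0, 54.0])]
dish_tan [(0.6, [177.0, 178.0, 17.0, 19.0]), (0.47, [216.0, 188.0, 22.0, 14.0])]
top {'vfov': 43.82054969456638, 'cx': 253.651354730063, 'cy': 186.62716342992834, 'extrinsics': array([[-1.99137770e-02, -9.99797575e-01, -2.87253799e-03,
         9.43876407e-02],
       [-9.90608036e-01,  2.01193136e-02, -1.35243972e-01,
         5.63082999e-01],
       [ 1.35274389e-01,  1.52340922e-04, -9.90808163e-01,
         1.14713958e+00],
       [ 0.00000000e+00,  0.00000000e+00,  0.00000000e+00,
         1.00000000e+00]])}
tray [(0.76, [194.0, 201.0, 76.0, 41.0])]
holder [(0.71, [194.0, 201.0, 73.0, 38.0]), (0.57, [268.0, 200.0, 65.0, 45.0])]
tray_tab [(0.86, [194.0, 201.0, 70.0, 38.0])]
holder_bar [(0.93, [271.0, 198.0, 61.0, 49.0]), (0.67, [308.0, 203.0, 14.0, 44.0])]
stop [(0.85, [306.0, 205.0, 15.0, 42.0])]
dish_red [(0.94, [214.0, 199.0, 23.0, 26.0])]
dish_tan [(0.67, [187.0, 204.0, 26.0, 19.0])]
```

```bash
python3 - <<'E'
import cv2,numpy as np
t=cv2.imread('pics/top0.png');s=cv2.imread('pics/scene0.png')
c=cv2.resize(t[130:270,130:340],None,fx=3.8,fy=3.8,interpolation=cv2.INTER_CUBIC)
cv2.imwrite('pics/topcrop.png',c)
E
```

```text
(no output)
```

View pics/scene0.png

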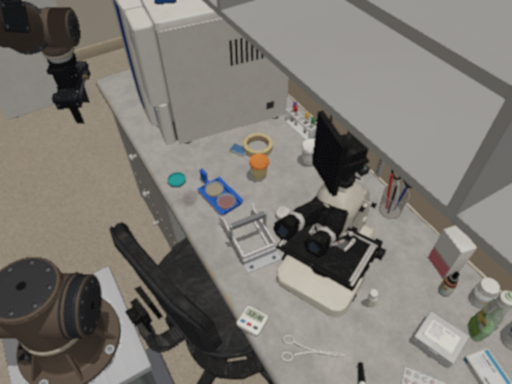

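View pics/topcrop.png

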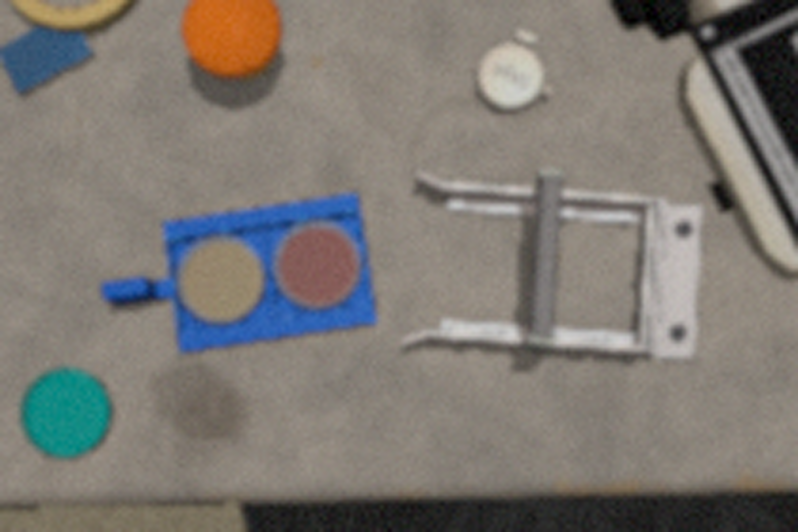

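The wanted blue tray is at top-view px (201,202), with the tan dish at (188,204) and the red one at (214,199). The holder is at about (272,200) and its bar at (273,198). The look-alikes are the turquoise dish at about (147,238) and the blue note at about (142,146). I'll work out rough positions next.

```bash
cat > h.py <<'E'
from rig import ctrl
import numpy as np,cv2
from scipy.spatial.transform import Rotation as R
def ray(m,uv,z):
    f=192/np.tan(np.radians(m['vfov']/2));E=m['extrinsics']
    d=np.array([(uv[0]-m['cx'])/f,(uv[1]-m['cy'])/f,1])
    c=-E[:3,:3].T@E[:3,3];w=E[:3,:3].T@d
    return c+w*(z-c[2])/w[2]
def proj(m,p):
    f=192/np.tan(np.radians(m['vfov']/2));E=m['extrinsics']
    q=(E[:3,:3]@np.atleast_2d(p).T).T+E[:3,3]
    return q[:,:2]/q[:,2:]*f+[m['cx'],m['cy']]
def togo(p,yaw):
    # shift (tool axes) and rotvec deg to bring TCP to p with tool down, jaw (y) axis at world yaw (mod 180)
    s=ctrl.state();T=R.from_rotvec(s['tcp_rot']);best=None
    for y in (yaw,yaw+np.pi):
        yv=np.array([np.cos(y),np.sin(y),0]);zv=np.array([0,0,-1.]);xv=np.cross(yv,zv)
        d=(T.inv()*R.from_matrix(np.c_[xv,yv,zv])).as_rotvec(degrees=True)
        if best is None or np.linalg.norm(d)<np.linalg.norm(best): best=d
    return T.inv().apply(np.array(p)-s['tcp_pos']).round(4),best.round(2)
E
python3 - <<'E'
from h import *
m=ctrl.camera_model('top')
g=lambda x,y,z:ray(m,(x/3.8+130,y/3.8+130),z).round(4)
for n,a in dict(flA=(165,222,.015),flB=(358,195,.015),flC=(375,322,.015),flD=(182,352,.015),tab=(125,289,.046),tan=(222,280,.018),red=(317,265,.018),bar1=(550,175,.096),bar2=(540,340,.096),wallL=(650,200,.04),wallR=(645,350,.04),mL=(420,180,.04),mR=(405,345,.04),s1=(700,208,.0),s2=(692,356,.0),cup=(232,30,.071),ctr=(510,75,.019)).items(): print(n,g(*a))
T=R.from_rotvec(ctrl.state()['tcp_rot']).as_matrix();print(T.round(3))
E
```

```text
flA [0.5676 0.2863 0.015 ]
flB [0.5832 0.1575 0.015 ]
flC [0.4981 0.1472 0.015 ]
flD [0.4808 0.2748 0.015 ]
tab [0.5202 0.3068 0.046 ]
tan [0.5277 0.248  0.018 ]
red [0.5364 0.185  0.018 ]
bar1 [0.5813 0.0326 0.096 ]
bar2 [0.4786 0.0414 0.096 ]
wallL [ 0.5723 -0.0348  0.04  ]
wallR [ 0.4745 -0.0283  0.04  ]
mL [0.5885 0.1152 0.04  ]
mR [0.4808 0.1267 0.04  ]
s1 [ 0.5718 -0.0724  0.    ]
s2 [ 0.4722 -0.0633  0.    ]
cup [0.684 0.234 0.071]
ctr [0.6619 0.0542 0.019 ]
[[-0.905  0.425  0.   ]
 [ 0.425  0.905  0.   ]
 [ 0.     0.    -1.   ]]
```

View pics/top0.png

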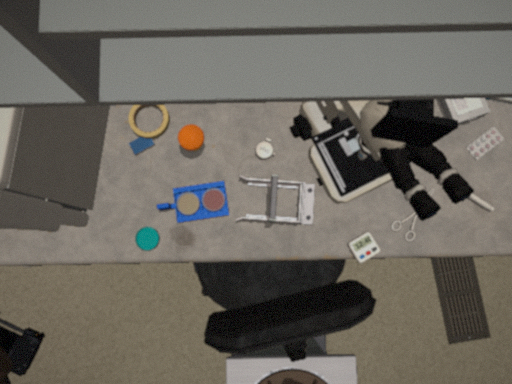

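```bash
python3 - <<'E'
from h import *
print(togo([.520,.307,.18],np.radians(7.4)))
E
```

```text
(array([-0.3403, -0.1262,  0.0347]), array([ 0.  , -0.  , 57.46]))
```

```bash
python3 - <<'E'
from h import *
a=ctrl.camera_model('scene');b=ctrl.camera_model('top')
print('incub base',ray(a,(175,138),0),ray(a,(288,98),0))
from scipy.optimize import least_squares
for n,u,v in (('chairL',(118,232),(208,328)),('chairR',(205,340),(372,298)),('incubtop',(162,55),(108,105)),('incubfront',(172,137),(86,210))):
    r=least_squares(lambda p:np.r_[proj(a,p)[0]-u,proj(b,p)[0]-v],[.3,.1,.1]);print(n,r.x,r.cost)
E
```

```text
incub base [0.5242897  0.54589195 0.        ] [1.00049166 0.52749642 0.        ]
chairL [0.22110046 0.1989383  0.05961662] 18.699535553015988
chairR [ 0.28639384 -0.19313615  0.04646582] 2.018172633010271
incubtop [0.60098216 0.33650352 0.44753991] 1631.3596666322226
incubfront [0.50907721 0.49377812 0.05401355] 5.493684220941512
```

Call:
carry_out([
  [[0,0,0],[-0.034,-0.0126,0.0035],-1],
  [[0,0,0],[-0.034,-0.0126,0.0035],-1],
  [[0,0,0],[-0.034,-0.0126,0.0035],-1],
  [[0,0,0],[-0.034,-0.0126,0.0035],-1],
  [[0,0,0],[-0.034,-0.0126,0.0035],-1],
  [[0,0,0],[-0.034,-0.0126,0.0035],-1],
  [[0,0,0],[-0.034,-0.0126,0.0035],-1],
  [[0,0,0],[-0.034,-0.0126,0.0035],-1],
  [[0,0,0],[-0.034,-0.0126,0.0035],-1],
  [[0,0,0],[-0.034,-0.0126,0.0035],-1],
  [[0,0,8.2],[0,0,0],-1],
  [[0,0,8.2],[0,0,0],-1],
  [[0,0,8.2],[0,0,0],-1],
  [[0,0,8.2],[0,0,0],-1],
  [[0,0,8.2],[0,0,0],-1],
  [[0,0,8.2],[0,0,0],-1],
  [[0,0,8.2],[0,0,0],-1],
  [[0,0,0],[0,0,0],-1],
])

```text
time: 2.6
tcp_pos: [0.5198, 0.3073, 0.1797]
tcp_rot: [-2.075, -2.359, -0.0]
contact_force: [0.1, -0.1, -0.0]
opening: 0.0948
```

```bash
python3 - <<'E'
from h import *
s=ctrl.state();m=ctrl.camera_model('wrist');im=ctrl.get_image('wrist');cv2.imwrite('pics/w1.png',im[:,:,::-1])
np.savez('w1.npz',**{k:m[k] for k in m})
E0=m['extrinsics'];print(s['time'],s['tcp_pos'],R.from_rotvec(s['tcp_rot']).as_matrix().round(3),-E0[:3,:3].T@E0[:3,3],E0[2,:3])
print(togo([.520,.307,.18],np.radians(7.4)))
E
```

```text
2.6 [0.51981821 0.30729371 0.17966385] [[-0.128  0.992  0.   ]
 [ 0.992  0.128  0.   ]
 [ 0.     0.    -1.   ]] [0.50853697 0.3913201  0.34963944] [ 0.03853772 -0.29325384 -0.95525757]
(array([-0.0003,  0.0001, -0.0003]), array([ 0.01, -0.  ,  0.24]))
```

View pics/w1.png

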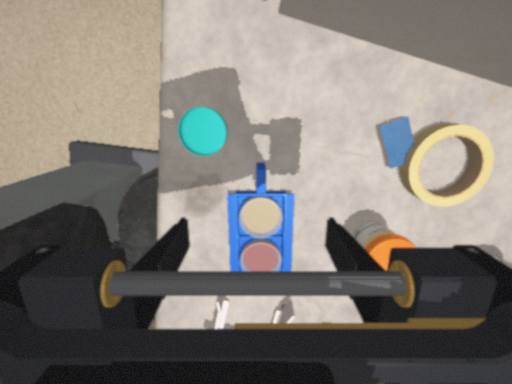

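```bash
python3 - <<'E'
from h import *
m=dict(np.load('w1.npz'));im=cv2.imread('pics/w1.png')
c=im[150:290,200:320];cv2.imwrite('pics/w1c.png',cv2.resize(c,None,fx=5,fy=4.2,interpolation=cv2.INTER_CUBIC))
hsv=cv2.cvtColor(im,cv2.COLOR_BGR2HSV);b=((hsv[...,0]>105)&(hsv[...,0]<125)&(hsv[...,1]>150)&(hsv[...,2]>60))
for r in list(range(162,200,3))+[205,215,225,235,245,255,265]:
    x=np.where(b[r,200:320])[0]+200
    if len(x): print(r,x.min(),x.max(),ray(m,(x.min()-.5,r),.015).round(4),ray(m,(x.max()+.5,r),.015).round(4), 'tab mid z46',ray(m,((x.min()+x.max())/2,r),.046).round(4))
# predicted model
th=np.radians(-82.6);d=np.array([np.cos(th),np.sin(th),0]);l=np.array([-d[1],d[0],0]);o=np.array([.532,.2165,0])
for n,p in dict(tabtopN=(-.106,0,.046),tabtopF=(-.076,0,.046),cornL=(-.066,.044,.015),cornR=(-.066,-.044,.015)).items(): print(n,proj(m,o+p[0]*d+p[1]*l+[0,0,p[2]]).round(1))
E
```

```text
165 258 263 [0.5185 0.3209 0.015 ] [0.5261 0.3219 0.015 ] tab mid z46 [0.521  0.3279 0.046 ]
168 258 263 [0.519  0.3171 0.015 ] [0.5266 0.318  0.015 ] tab mid z46 [0.5215 0.3244 0.046 ]
171 257 264 [0.5183 0.313  0.015 ] [0.5284 0.3143 0.015 ] tab mid z46 [0.522  0.3209 0.046 ]
174 257 264 [0.5188 0.3091 0.015 ] [0.5289 0.3104 0.015 ] tab mid z46 [0.5224 0.3173 0.046 ]
177 257 264 [0.5193 0.3052 0.015 ] [0.5295 0.3065 0.015 ] tab mid z46 [0.5229 0.3138 0.046 ]
180 258 264 [0.5211 0.3014 0.015 ] [0.53   0.3026 0.015 ] tab mid z46 [0.524  0.3103 0.046 ]
183 257 264 [0.5203 0.2973 0.015 ] [0.5305 0.2986 0.015 ] tab mid z46 [0.5239 0.3066 0.046 ]
186 257 264 [0.5208 0.2933 0.015 ] [0.5311 0.2946 0.015 ] tab mid z46 [0.5243 0.303  0.046 ]
189 257 264 [0.5213 0.2893 0.015 ] [0.5317 0.2906 0.015 ] tab mid z46 [0.5248 0.2993 0.046 ]
192 237 284 [0.496  0.2819 0.015 ] [0.5581 0.2899 0.015 ] tab mid z46 [0.5253 0.2956 0.046 ]
195 229 292 [0.486  0.2764 0.015 ] [0.5691 0.2871 0.015 ] tab mid z46 [0.5258 0.2919 0.046 ]
198 229 292 [0.4864 0.2723 0.015 ] [0.5698 0.283  0.015 ] tab mid z46 [0.5263 0.2882 0.046 ]
205 229 292 [0.4874 0.2625 0.015 ] [0.5714 0.2734 0.015 ] tab mid z46 [0.5275 0.2794 0.046 ]
215 229 291 [0.4888 0.2483 0.015 ] [0.5725 0.2591 0.015 ] tab mid z46 [0.5286 0.2665 0.046 ]
225 230 291 [0.4915 0.2339 0.015 ] [0.5749 0.2447 0.015 ] tab mid z46 [0.5309 0.2534 0.046 ]
235 230 291 [0.493 0.219 0.015] [0.5774 0.2299 0.015 ] tab mid z46 [0.5327 0.2399 0.046 ]
245 231 290 [0.4959 0.2039 0.015 ] [0.5786 0.2146 0.015 ] tab mid z46 [0.5346 0.2261 0.046 ]
255 231 290 [0.4974 0.1883 0.015 ] [0.5811 0.199  0.015 ] tab mid z46 [0.5364 0.212  0.046 ]
265 231 289 [0.499  0.1722 0.015 ] [0.5824 0.1829 0.015 ] tab mid z46 [0.5377 0.1974 0.046 ]
tabtopN [[257.5 170. ]]
tabtopF [[257.5 194.7]]
cornL [[291.1 194.5]]
cornR [[223.8 194.5]]
```

View pics/w1c.png

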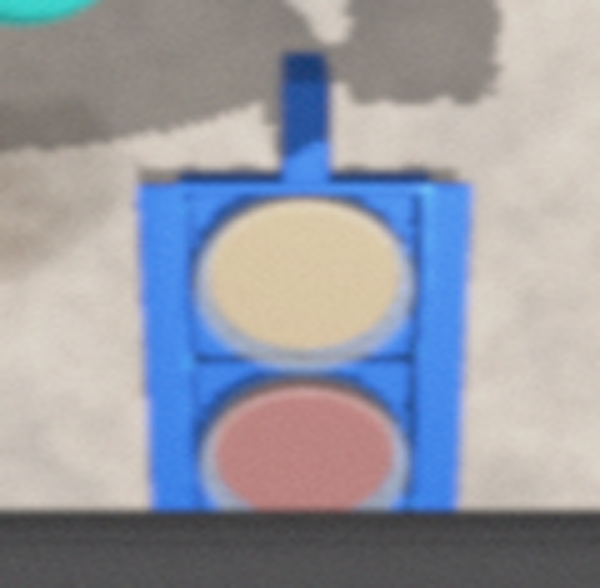

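The tab top centre is at about (261,180) in the wrist view. The tray outline fits 88 mm at px 228–294 with heading -82.8°, and the wrist and top cameras agree within 5 mm. I'll go down and grip the tab.

Call:
carry_out([
  [[0,0,0.44],[0,0.002,0.02],0],
  [[0,0,0],[0,0,0.021],0],
  [[0,0,0],[0,0,0.021],0],
  [[0,0,0],[0,0,0.021],0],
  [[0,0,0],[0,0,0.021],0],
  [[0,0,0],[0,0,0.021],0],
  [[0,0,0],[0,0,0.021],0],
  [[0,0,0],[0,0,0.0205],0],
  [[0,0,0],[0,0,0],1],
  [[0,0,0],[0,0,0],1],
  [[0,0,0],[0,0,0],1],
  [[0,0,0],[0,0,0],1],
  [[0,0,0],[0,0,0],1],
  [[0,0,0],[0,0,0],1],
  [[0,0,0],[0,0,0],1],
  [[0,0,0],[0,0,0],1],
], grip_force=30)

```text
time: 4.25
tcp_pos: [0.5222, 0.3078, 0.014]
tcp_rot: [2.081, 2.353, 0.002]
contact_force: [-0.1, -0.4, 7.4]
opening: 0.012
```

```bash
python3 - <<'E'
from h import *
s=ctrl.state();print(s['time'],s['tcp_pos'],s['opening'],s['contact_force'])
T=R.from_rotvec(s['tcp_rot']).as_matrix();print(T.round(4),np.degrees(np.arctan2(T[1,1],T[0,1])))
im=ctrl.get_image('top');cv2.imwrite('pics/top2.png',im[:,:,::-1])
c=im[150:250,145:325,::-1];cv2.imwrite('pics/top2c.png',cv2.resize(c,None,fx=4.4,fy=4.4,interpolation=cv2.INTER_CUBIC))
E
```

```text
4.25 [0.52223138 0.30775969 0.01401124] 0.011962282872897051 [-0.0674316  -0.3841863   7.44600512]
[[-1.223e-01  9.925e-01  1.400e-03]
 [ 9.925e-01  1.223e-01  6.000e-04]
 [ 5.000e-04  1.400e-03 -1.000e+00]] 7.026538074151619
```

View pics/top2c.png

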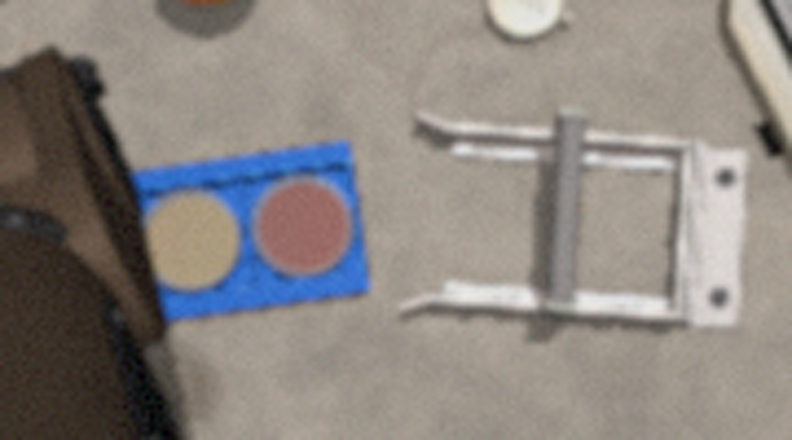

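```bash
cat >> h.py <<'E'
from scipy.optimize import least_squares
def fit(m,pts,x0):
    P=np.array([p for p,_ in pts]);U=np.array([u for _,u in pts])
    def W(q):
        c,s=np.cos(q[2]),np.sin(q[2]);return np.c_[q[0]+c*P[:,0]-s*P[:,1],q[1]+s*P[:,0]+c*P[:,1],P[:,2]]
    r=least_squares(lambda q:(proj(m,W(q))-U).ravel(),x0,loss='soft_l1')
    return r.x,(proj(m,W(r.x))-U).round(1)
E
python3 - <<'E'
from h import *
m=ctrl.camera_model('top');k=lambda x,y:(x/4.4+145-.4,y/4.4+150-.4)
H=[((0,.051,.096),k(571,108)),((0,-.051,.096),k(562,304)),((-.007,0,.096),k(553,205)),((.007,0,.096),k(578,206)),
((.071,.051,.04),k(694,141)),((.071,-.051,.04),k(689,325))]
q,r=fit(m,H,[.53,.037,-1.65]);print('holder',q[:2].round(4),np.degrees(q[2]).round(2),r.tolist())
Tp=[((.066,.044,.015),k(352,142)),((.066,-.044,.015),k(370,292)),((.032,0,.018),k(303,227)),((-.032,0,.018),k(192,241))]
t,r=fit(m,Tp,[.53,.21,-1.45]);print('tray',t[:2].round(4),np.degrees(t[2]).round(2),r.tolist())
d=np.array([np.cos(t[2]),np.sin(t[2])]);print('tab pred',t[:2]-.091*d,'TCP',ctrl.state()['tcp_pos'])
def W(q,P):
    c,s=np.cos(q[2]),np.sin(q[2]);P=np.array(P,float);return np.c_[q[0]+c*P[:,0]-s*P[:,1],q[1]+s*P[:,0]+c*P[:,1],P[:,2]]
im=cv2.resize(cv2.imread('pics/top2.png')[150:250,145:325],None,fx=4.4,fy=4.4,interpolation=cv2.INTER_CUBIC)
L=lambda P,qq,c:cv2.polylines(im,[((proj(m,W(qq,P))-[145-.4,150-.4])*4.4).round().astype(int).reshape(-1,1,2)],True,c,1)
b=lambda x0,x1,y,z:[(x0,-y,z),(x1,-y,z),(x1,y,z),(x0,y,z)]
L(b(-.071,.071,.051,.04),q,(0,0,255));L(b(-.071,.066,.046,.04),q,(0,255,0));L(b(-.007,.007,.05,.096),q,(0,255,255));L(b(-.071,.071,.037,.009),q,(255,0,255))
L(b(-.066,.066,.044,.015),t,(0,255,0));L(b(-.087,-.0869,.051,.04),q,(255,0,0))
cv2.imwrite('pics/ov.png',im)
E
```

```text
holder [0.532 0.037] -95.28 [[0.5, 1.3], [-0.4, -0.3], [0.2, 0.4], [0.4, 0.6], [0.1, -0.6], [-1.2, -1.4]]
tray [0.5299 0.217 ] -83.14 [[-0.1, 0.1], [0.4, 0.3], [-0.1, -0.4], [-0.1, -0.0]]
tab pred [0.5190347  0.30735805] TCP [0.52224323 0.30777672 0.01401265]
```

View pics/ov.png

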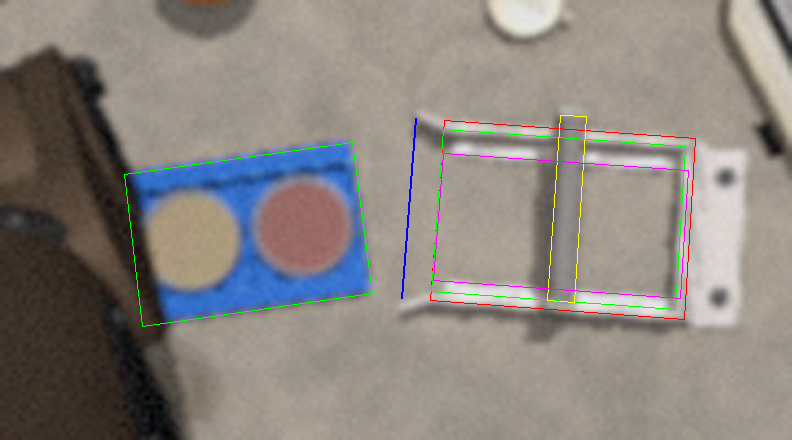

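```bash
cat > edge.py <<'E'
from h import *
def avg(n=12): return np.mean([ctrl.get_image('top').astype(float) for _ in range(n)],0)
def W(q,P):
    c,s=np.cos(q[2]),np.sin(q[2]);P=np.array(P,float);return np.c_[q[0]+c*P[:,0]-s*P[:,1],q[1]+s*P[:,0]+c*P[:,1],P[:,2]]
E
python3 - <<'E'
from edge import *
A=avg();np.save('A.npy',A);m=ctrl.camera_model('top')
q=np.array([.532,.037,np.radians(-95.28)])
g=cv2.GaussianBlur(A.astype(np.float32),(0,0),.6).mean(2)
# profiles in holder frame, height z: sample along y at some x, along x at some y
def prof(P):
    uv=proj(m,W(q,P)).astype(np.float32);return cv2.remap(g,uv[:,0],uv[:,1],cv2.INTER_CUBIC).ravel()
for y in (-.03,-.015,0,.015,.03):
    xs=np.arange(-.02,.0201,.002);p=prof([(x,y,.096) for x in xs]);print('bar y',y,p.round(0).astype(int).tolist())
for x in (-.06,-.04,-.02,.02,.04,.06):
    for s in (1,-1):
        ys=np.arange(.034,.061,.0015);p=prof([(x,s*y,.04) for y in ys]);print('wall x',x,s,p.round(0).astype(int).tolist())
E
```

```text
bar y -0.03 [158, 150, 131, 112, 99, 95, 98, 110, 126, 137, 142, 140, 136, 135, 142, 150, 154, 155, 156, 156, 156]
bar y -0.015 [154, 139, 119, 104, 97, 93, 95, 107, 125, 136, 140, 138, 132, 130, 137, 147, 153, 155, 155, 155, 155]
bar y 0 [143, 125, 107, 96, 92, 91, 94, 107, 123, 136, 141, 139, 133, 129, 136, 147, 155, 157, 157, 157, 158]
bar y 0.015 [149, 138, 120, 105, 97, 93, 96, 108, 126, 136, 140, 139, 136, 137, 145, 152, 156, 157, 158, 158, 158]
bar y 0.03 [165, 149, 138, 133, 130, 123, 113, 114, 124, 135, 139, 138, 136, 139, 156, 174, 181, 177, 166, 158, 155]
wall x -0.06 1 [203, 210, 197, 172, 142, 126, 133, 158, 184, 202, 202, 191, 174, 164, 156, 155, 153, 152]
wall x -0.06 -1 [155, 158, 166, 182, 197, 210, 214, 214, 210, 209, 198, 181, 153, 125, 110, 108, 121, 136]
wall x -0.04 1 [197, 195, 180, 153, 132, 116, 118, 135, 160, 176, 180, 170, 159, 151, 150, 151, 153, 155]
wall x -0.04 -1 [157, 156, 160, 168, 187, 205, 218, 223, 223, 216, 204, 178, 146, 120, 107, 115, 129, 147]
wall x -0.02 1 [188, 194, 183, 163, 138, 124, 130, 152, 179, 197, 198, 186, 168, 155, 147, 146, 147, 148]
wall x -0.02 -1 [154, 157, 163, 177, 193, 210, 220, 224, 225, 223, 214, 191, 164, 131, 113, 109, 119, 133]
wall x 0.02 1 [186, 187, 175, 154, 132, 118, 123, 144, 171, 190, 193, 183, 169, 158, 154, 153, 154, 155]
wall x 0.02 -1 [151, 153, 157, 169, 188, 205, 220, 225, 228, 222, 212, 185, 154, 122, 100, 97, 104, 117]
wall x 0.04 1 [207, 210, 193, 167, 138, 123, 126, 145, 169, 187, 190, 180, 167, 159, 155, 156, 156, 155]
wall x 0.04 -1 [152, 152, 161, 176, 197, 214, 219, 220, 215, 211, 197, 177, 147, 118, 103, 98, 107, 119]
wall x 0.06 1 [156, 157, 150, 135, 120, 111, 118, 137, 163, 181, 185, 176, 165, 155, 152, 150, 150, 149]
wall x 0.06 -1 [112, 114, 119, 133, 155, 175, 190, 196, 202, 201, 195, 174, 144, 118, 99, 98, 103, 117]
```

The holder fit holds: wall and bar profiles are constant along its length, at yaw -95.3°. The grip shows the top camera reads x about 3 mm low. I'll align the tray in front of the mouth.

Call:
carry_out([
  [[0,0,0],[-0.0015,0.007,-0.001],1],
  [[0,0,0],[-0.0015,0.0075,0],1],
  [[0,0,0],[-0.0015,0.0075,0],1],
  [[0,0,0],[-0.0015,0.0075,0],1],
  [[0,0,0],[-0.0016,0.0075,0],1],
  [[0,0,2.5],[0,0,0],1],
  [[0,0,2.5],[0,0,0],1],
  [[0,0,2.5],[0,0,0],1],
  [[0,0,2.4],[0,0,0],1],
  [[0,0,2.4],[0,0,0],1],
  [[0,0,0],[0,0,0],1],
  [[0,0,0],[0,0,0],1],
])

```text
time: 6.1
tcp_pos: [0.5598, 0.3044, 0.0141]
tcp_rot: [2.32, 2.118, 0.0]
contact_force: [-0.0, -0.7, -0.4]
opening: 0.0117
```

```bash
python3 - <<'E'
from edge import *
s=ctrl.state();T=R.from_rotvec(s['tcp_rot']).as_matrix();print(s['time'],s['tcp_pos'],s['opening'],s['contact_force'].round(1),np.degrees(np.arctan2(T[1,1],T[0,1])))
A=avg(6);m=ctrl.camera_model('top')
q=np.array([.532,.037,np.radians(-95.28)])
im=cv2.resize(A.astype(np.uint8)[150:250,145:325,::-1],None,fx=4.4,fy=4.4,interpolation=cv2.INTER_CUBIC)
L=lambda P,qq,c:cv2.polylines(im,[((proj(m,W(qq,P))-[145-.4,150-.4])*4.4).round().astype(int).reshape(-1,1,2)],True,c,1)
b=lambda x0,x1,y,z:[(x0,-y,z),(x1,-y,z),(x1,y,z),(x0,y,z)]
L(b(-.071,.066,.046,.04),q,(0,255,0))
L(b(-.244,-.112,.044,.015),q,(0,255,255));cv2.imwrite('pics/ov2.png',im)
g=cv2.GaussianBlur(A.astype(np.float32),(0,0),.6);g=g[...,2]-g[...,0] # blue minus red
for x in (-.20,-.18,-.16,-.14,-.125):
    e=[]
    for sg in (1,-1):
        ys=np.arange(.034,.056,.0005);uv=proj(m,W(q,[(x,sg*y,.015) for y in ys])).astype(np.float32)
        p=cv2.remap(g,uv[:,0],uv[:,1],cv2.INTER_CUBIC).ravel();h=(p[:8].max()+p[-6:].mean())/2
        e.append(sg*ys[np.argmax(p<h)])
    print(x,np.round(e,4),'mid',np.mean(e).round(4))
E
```

```text
6.1 [0.55976568 0.30444215 0.01406824] 0.011711763415612284 [-0.  -0.7 -0.4] -5.217847803261027
-0.2 [ 0.044 -0.044] mid 0.0
-0.18 [ 0.0445 -0.0435] mid 0.0005
-0.16 [ 0.0445 -0.0435] mid 0.0005
-0.14 [ 0.045  -0.0435] mid 0.0008
-0.125 [ 0.0445 -0.0435] mid 0.0005
```

View pics/ov2.png

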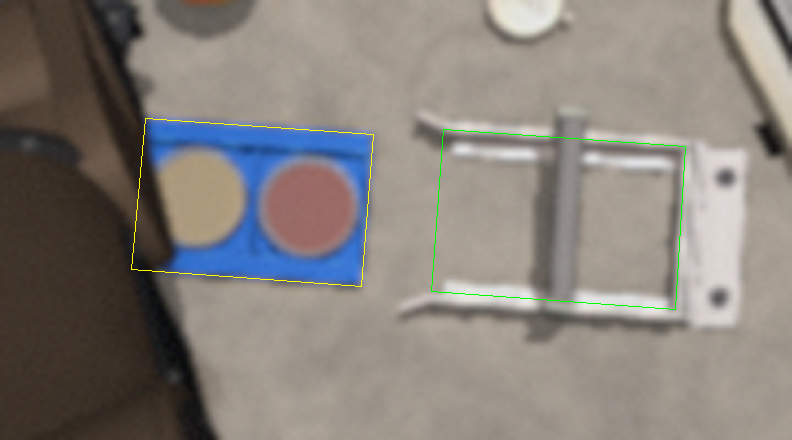

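Call:
carry_out([
  [[0,0,0],[-0.01,-0.0005,0],1],
  [[0,0,0],[-0.01,0,0],1],
  [[0,0,0],[-0.01,0,0],1],
  [[0,0,0],[-0.01,0,0],1],
  [[0,0,0],[-0.01,0,0],1],
  [[0,0,0],[-0.01,0,0],1],
  [[0,0,0],[-0.01,0,0],1],
  [[0,0,0],[-0.01,0,0],1],
  [[0,0,0],[0,0,0],1],
])

```text
time: 7.3
tcp_pos: [0.5515, 0.2237, 0.0142]
tcp_rot: [-2.322, -2.115, 0.001]
contact_force: [-0.4, 0.3, -1.3]
opening: 0.0115
```

```bash
python3 - <<'E'
from edge import *
s=ctrl.state();print(s['time'],s['tcp_pos'],s['contact_force'].round(1),s['torque'].round(2))
A=avg(4)
im=cv2.resize(A.astype(np.uint8)[150:250,145:325,::-1],None,fx=4.4,fy=4.4,interpolation=cv2.INTER_CUBIC);cv2.imwrite('pics/in1.png',im)
E
```

```text
7.3 [0.55148355 0.22367737 0.01415756] [-0.4  0.3 -1.3] [0.1  0.07 0.01]
```

View pics/in1.png

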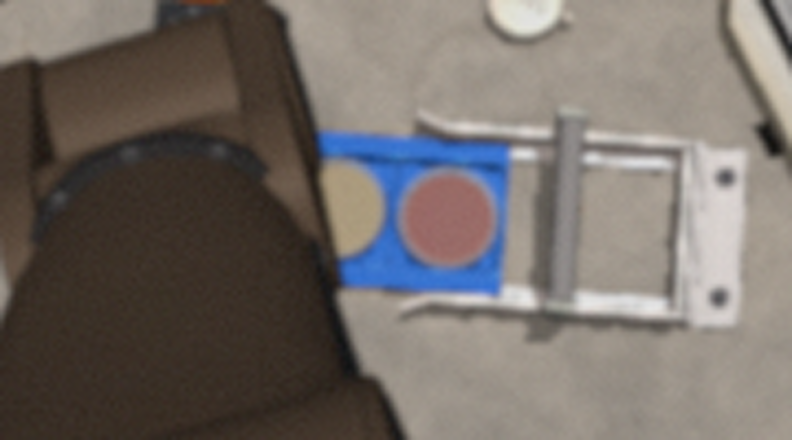

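The tray is centred in the mouth and there's no side force. I'll continue.

Call:
carry_out([
  [[0,0,0],[-0.01,0,0],1],
  [[0,0,0],[-0.01,0,0],1],
  [[0,0,0],[-0.01,0,0],1],
  [[0,0,0],[-0.01,0,0],1],
  [[0,0,0],[-0.01,0,0],1],
  [[0,0,0],[-0.01,0,0],1],
  [[0,0,0],[-0.01,0,0],1],
  [[0,0,0],[-0.01,0,0],1],
  [[0,0,0],[-0.006,0,0],1],
  [[0,0,0],[-0.003,0,0],1],
  [[0,0,0],[0,0,0],1],
])

```text
time: 8.6
tcp_pos: [0.5434, 0.136, 0.0142]
tcp_rot: [-2.322, -2.116, -0.0]
contact_force: [-0.0, 0.1, -2.1]
opening: 0.0118
```

Call:
carry_out([
  [[0,0,0],[-0.002,0,0],1],
  [[0,0,0],[-0.002,0,0],1],
  [[0,0,0],[0,0,0],1],
])

```text
time: 8.9
tcp_pos: [0.543, 0.1323, 0.0141]
tcp_rot: [-2.321, -2.117, -0.0]
contact_force: [0.3, -0.4, -2.5]
opening: 0.0118
```

Call:
carry_out([
  [[0,0,0],[-0.0015,0,0],1],
  [[0,0,0],[-0.0015,0,0],1],
  [[0,0,0],[0,0,0],1],
])

```text
time: 9.2
tcp_pos: [0.5427, 0.1292, 0.0141]
tcp_rot: [-2.321, -2.117, -0.0]
contact_force: [0.1, -0.7, -1.1]
opening: 0.0121
```

Call:
carry_out([
  [[0,0,0],[-0.0015,0,0],1],
  [[0,0,0],[0,0,0],1],
])

```text
time: 9.4
tcp_pos: [0.5426, 0.1277, 0.0141]
tcp_rot: [-2.322, -2.117, -0.0]
contact_force: [0.1, 0.1, -1.8]
opening: 0.0116
```

Call:
carry_out([
  [[0,0,0],[-0.0015,0,0],1],
  [[0,0,0],[0,0,0],1],
])

```text
time: 9.6
tcp_pos: [0.5425, 0.1264, 0.0142]
tcp_rot: [2.322, 2.117, 0.0]
contact_force: [0.1, 1.3, -2.0]
opening: 0.0119
```

Call:
carry_out([
  [[0,0,0],[-0.0015,0,0],1],
  [[0,0,0],[0,0,0],1],
])

```text
time: 9.8
tcp_pos: [0.5426, 0.1254, 0.0143]
tcp_rot: [2.322, 2.116, 0.002]
contact_force: [1.0, 7.5, -0.9]
opening: 0.0118
```

Call:
carry_out([
  [[0,0,0],[-0.0015,0,0],1],
  [[0,0,0],[0,0,0],1],
])

```text
time: 10.0
tcp_pos: [0.5428, 0.1252, 0.0146]
tcp_rot: [-2.322, -2.116, -0.005]
contact_force: [1.1, 19.7, 0.9]
opening: 0.0118
```

Contact came at 20 N within 2–3 mm of the predicted position. I'll ease off, let go and rise.

Call:
carry_out([
  [[0,0,0],[0.001,0,0],1],
  [[0,0,0],[0,0,0],0],
  [[0,0,0],[0,0,0],0],
  [[0,0,0],[0,0,0],0],
  [[0,0,0],[0,0,0],0],
  [[0,0,0],[0,0,-0.02],0],
  [[0,0,0],[0,0,-0.04],0],
  [[0,0,0],[0,0,-0.04],0],
  [[0,0,0],[0,0,-0.04],0],
  [[0,0,0],[0.04,0,-0.04],0],
  [[0,0,0],[0.04,0,-0.01],0],
  [[0,0,0],[0.04,0,0],0],
  [[0,0,0],[0,0,0],0],
])

```text
time: 11.3
tcp_pos: [0.5529, 0.2427, 0.1999]
tcp_rot: [2.318, 2.12, 0.003]
contact_force: [1.1, 0.1, -0.0]
opening: 0.0476
```

```bash
python3 - <<'E'
from edge import *
s=ctrl.state();print(s['time'],s['tcp_pos'],s['joints'].round(2),s['opening'])
A=avg(6);m=ctrl.camera_model('top');np.save('A2.npy',A)
im=cv2.resize(A.astype(np.uint8)[150:250,145:325,::-1],None,fx=4.4,fy=4.4,interpolation=cv2.INTER_CUBIC)
cv2.imwrite('pics/home.png',im)
q=np.array([.532,.037,np.radians(-95.28)]);g=cv2.GaussianBlur(A.astype(np.float32),(0,0),.6).mean(2)
for y in (-.03,-.015,0,.015,.03):
    xs=np.arange(-.02,.0241,.002);uv=proj(m,W(q,[(x,y,.096) for x in xs])).astype(np.float32)
    print(y,cv2.remap(g,uv[:,0],uv[:,1],cv2.INTER_CUBIC).ravel().round(0).astype(int).tolist())
E
```

```text
11.3 [0.55286416 0.24271755 0.19989923] [0.3  0.47 1.63 0.   1.03 0.39] 0.04761609915252603
-0.03 [154, 147, 135, 117, 97, 80, 74, 86, 108, 128, 140, 143, 138, 126, 113, 111, 119, 129, 135, 136, 135, 133, 131]
-0.015 [158, 157, 157, 157, 157, 154, 143, 130, 126, 132, 140, 143, 141, 132, 124, 123, 125, 127, 126, 127, 126, 126, 125]
0 [157, 157, 157, 157, 156, 151, 140, 125, 122, 129, 137, 141, 138, 129, 120, 119, 122, 125, 126, 126, 126, 126, 126]
0.015 [146, 141, 130, 110, 87, 72, 73, 90, 112, 130, 140, 143, 140, 128, 117, 117, 125, 134, 141, 145, 145, 141, 136]
0.03 [111, 109, 99, 85, 76, 73, 78, 90, 111, 130, 140, 142, 139, 130, 119, 112, 111, 113, 114, 113, 113, 114, 116]
```

View pics/home.png

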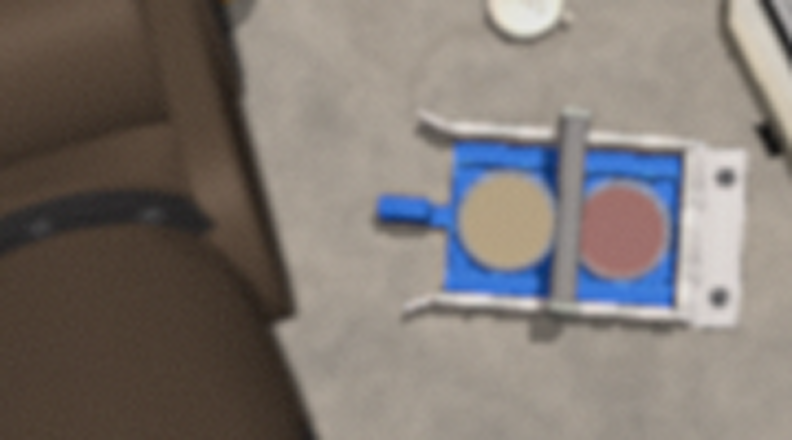

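The tray is home: its leading edge is at the back wall (px ~683), both dishes sit flat, and the bar runs from (571,112) to (563,305). I'll turn the jaws 90° with the camera side away from the microscope.

Call:
carry_out([
  [[0,0,-7.5],[0,0,0],0],
  [[0,0,-7.5],[0,0,0],0],
  [[0,0,-7.5],[0,0,0],0],
  [[0,0,-7.5],[0,0,0],0],
  [[0,0,-7.5],[0,0,0],0],
  [[0,0,-7.5],[0,0,0],0],
  [[0,0,-7.5],[0,0,0],0],
  [[0,0,-7.5],[0,0,0],0],
  [[0,0,-7.5],[0,0,0],0],
  [[0,0,-7.5],[0,0,0],0],
  [[0,0,-7.5],[0,0,0],0],
  [[0,0,-7.5],[0,0,0],0],
  [[0,0,0],[0,0,0],0],
])

```text
time: 12.9
tcp_pos: [0.553, 0.2383, 0.1995]
tcp_rot: [-0.144, -3.138, 0.0]
contact_force: [-0.4, -0.3, 0.2]
opening: 0.0473
```

```bash
python3 - <<'E'
from h import *
s=ctrl.state();print(s['time'],s['joints'].round(2));print(togo([.5347,.035,.14],np.radians(84.7)))
b=ctrl.camera_model('top');a=ctrl.camera_model('scene')
# nearest microscope parts: eyepiece tips in scene vs top
for n,u,v in (('eye1',(283,229),(428,205)),('eye1b',(283,229),(300,127)),('eye2',(318,246),(428,205)),('scopebase',(285,278),(340,200))):
    r=least_squares(lambda p:np.r_[proj(a,p)[0]-u,proj(b,p)[0]-v],[.6,-.1,.1]);print(n,r.x.round(3),round(r.cost,1))
E
```

```text
12.9 [ 0.3   0.47  1.63 -0.    1.03 -1.18]
(array([-0.0004, -0.2041,  0.0595]), array([-0.  , -0.01,  0.06]))
eye1 [ 0.475 -0.216  0.389] 7.4
eye1b [ 0.676 -0.022  0.035] 304.4
eye2 [ 0.504 -0.247  0.334] 147.3
scopebase [ 0.537 -0.136  0.017] 10.3
```

Call:
carry_out([
  [[0,0,0],[0,-0.024,0],0],
  [[0,0,0],[0,-0.03,0],0],
  [[0,0,0],[0,-0.03,0],0],
  [[0,0,0],[0,-0.03,0],0],
  [[0,0,0],[0,-0.03,0],0],
  [[0,0,0],[0,-0.03,0],0],
  [[0,0,0],[0,-0.03,0.02],0],
  [[0,0,0],[0,0,0.02],0],
  [[0,0,0],[0,0,0.02],0],
  [[0,0,0],[0,0,0],0],
])

```text
time: 13.9
tcp_pos: [0.5329, 0.0354, 0.1376]
tcp_rot: [-0.152, -3.134, -0.0]
contact_force: [0.7, -0.2, 0.2]
opening: 0.047
```

```bash
python3 - <<'E'
from h import *
s=ctrl.state();print(s['time'],s['tcp_pos'],s['joints'].round(2));print(togo([.5347,.035,.068],np.radians(84.7)))
im=ctrl.get_image('wrist');cv2.imwrite('pics/w2.png',im[:,:,::-1])
E
```

```text
13.9 [0.53294583 0.03535966 0.13760137] [-0.06  0.46  1.86  0.    0.82 -1.53]
(array([-0.002 , -0.0002,  0.0696]), array([-0.  , -0.22, -0.26]))
```

View pics/w2.png

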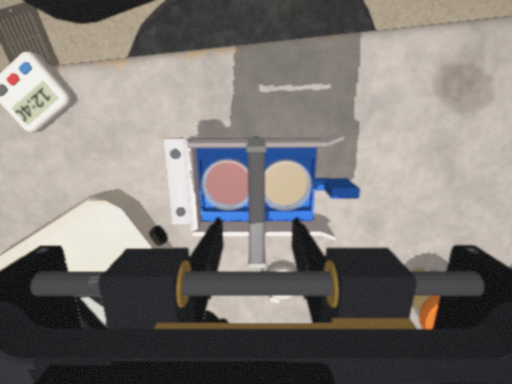

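The bar (col 257) lies midway between the fingers (cols 221 and 295), and the tray and dishes are seated. I'll descend and grip.

Call:
carry_out([
  [[0,0,0],[-0.001,0,0.014],0],
  [[0,0,0],[-0.001,0,0.014],0],
  [[0,0,0],[0,0,0.014],0],
  [[0,0,0],[0,0,0.014],0],
  [[0,0,0],[0,0,0.0135],0],
  [[0,0,0],[0,0,0],0],
  [[0,0,0],[0,0,0],1],
  [[0,0,0],[0,0,0],1],
  [[0,0,0],[0,0,0],1],
  [[0,0,0],[0,0,0],1],
  [[0,0,0],[0,0,0],1],
  [[0,0,0],[0,0,0],1],
  [[0,0,0],[0,0,0],1],
], grip_force=50)

```text
time: 15.25
tcp_pos: [0.5363, 0.0357, 0.0704]
tcp_rot: [0.145, 3.138, -0.0]
contact_force: [-0.6, -4.0, 6.0]
opening: 0.0138
```

Call:
carry_out([
  [[0,0,0],[0,0.0005,-0.002],1],
  [[0,0,0],[0,0.0005,-0.003],1],
  [[0,0,0],[0,0.0005,-0.004],1],
  [[0,0,0],[0,0.0005,-0.004],1],
  [[0,0,0],[0,0,-0.004],1],
  [[0,0,0],[0,0,-0.004],1],
  [[0,0,0],[0,0,0],1],
  [[0,0,0],[0,0,0],1],
])

```text
time: 16.05
tcp_pos: [0.5362, 0.0379, 0.0911]
tcp_rot: [0.145, 3.138, 0.0]
contact_force: [-0.4, -0.3, -6.2]
opening: 0.0137
```

```bash
python3 - <<'E'
from h import *
s=ctrl.state();print(s['time'],s['tcp_pos'],s['contact_force'].round(2),s['torque'].round(3),s['opening'],(0.6*9.81))
im=ctrl.get_image('wrist');cv2.imwrite('pics/w3.png',im[60:300,90:430,::-1])
E
```

```text
16.05 [0.53624311 0.03789114 0.09107129] [-0.39 -0.27 -6.18] [0.025 0.094 0.05 ] 0.01372331787004918 5.886
```

View pics/w3.png

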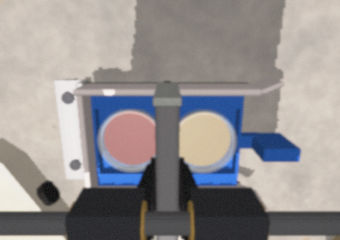

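The load is 6.2 N, which is the whole assembly, and everything is seated. I'll lift the rest of the way.

Call:
carry_out([
  [[0,0,0],[0,0,-0.004],1],
  [[0,0,0],[0,0,-0.008],1],
  [[0,0,0],[0,0,-0.01],1],
  [[0,0,0],[0,0,-0.01],1],
  [[0,0,0],[0,0,-0.01],1],
  [[0,0,0],[0,0,-0.01],1],
  [[0,0,0],[0,0,-0.01],1],
  [[0,0,0],[0,0,-0.01],1],
  [[0,0,0],[0,0,-0.01],1],
  [[0,0,0],[0,0,-0.008],1],
  [[0,0,0],[0,0,-0.006],1],
  [[0,0,0],[0,0,-0.003],1],
  [[0,0,0],[0,0,0],1],
  [[0,0,0],[0,0,0],1],
  [[0,0,0],[0,0,0],1],
  [[0,0,0],[0,0,0],1],
  [[0,0,0],[0,0,0],1],
])

```text
time: 17.8
tcp_pos: [0.5362, 0.0379, 0.1898]
tcp_rot: [-0.145, -3.138, -0.0]
contact_force: [0.2, -0.5, -5.5]
opening: 0.0139
```

```bash
python3 - <<'E'
from h import *
s=ctrl.state();T=R.from_rotvec(s['tcp_rot']).as_matrix();print(s['time'],s['tcp_pos'],s['contact_force'].round(2),s['torque'].round(3),s['opening'],T[:,2].round(4),abs(s['joint_vel']).max())
w=ctrl.get_image('wrist')[60:300,90:430];c=ctrl.get_image('scene')[130:290,140:367]
cv2.imwrite('pics/fin.png',np.hstack([w,cv2.resize(c,(340,240),interpolation=cv2.INTER_CUBIC)])[:,:,::-1])
E
```

```text
17.8 [0.53621575 0.03790279 0.18977874] [ 0.16 -0.5  -5.53] [ 0.043 -0.007  0.027] 0.013890711080562635 [-3.e-04  1.e-04 -1.e+00] 0.0018190580002061057
```

The picture limit is reached, so I'll compare the latest wrist crop numerically with the one taken just after lift-off, then hand in.

```bash
python3 - <<'E'
from h import *
a=cv2.imread('pics/w3.png');b=cv2.imread('pics/fin.png')[:,:340]
def mk(i,lo,hi):
    M=cv2.inRange(cv2.cvtColor(i,cv2.COLOR_BGR2HSV),lo,hi)[80:190,75:310];y,x=np.where(M>0);return len(x),x.mean().round(1),y.mean().round(1),x.min(),x.max()
for n,lo,hi in (('blue',(105,150,50),(125,255,255)),('tan',(12,50,120),(28,160,255)),):
    print(n,mk(a,lo,hi),mk(b,lo,hi))
s=ctrl.state();print(s['tcp_pos'],s['contact_force'].round(1),s['opening'])
E
```

```text
blue (4763, np.float64(117.0), np.float64(57.5), np.int64(17), np.int64(223)) (4735, np.float64(116.5), np.float64(57.4), np.int64(17), np.int64(223))
tan (2057, np.float64(127.8), np.float64(59.5), np.int64(104), np.int64(154)) (2094, np.float64(129.5), np.float64(60.3), np.int64(104), np.int64(234))
[0.53624831 0.03790878 0.18988186] [ 1.  -0.3 -6.3] 0.013600871445511567
```

```bash
python3 -c "
from rig import ctrl
print(ctrl.sign_off())"
```

```text
the job is handed in; nothing more can be done
None
```

I slid the tray by its tab into the holder until it met the back wall, with the stop taking about 20 N of push. I then gripped the cross bar at 50 N, lifted the holder about 12 cm, and handed the job in while still holding it there. It took about 18 s of the 58 s allowed.

**Final checks:**
- **Height:** the tool rose from 0.070 to 0.190 m.
- **Level and steady:** the tool axis was vertical within 0.001 and the joints were at rest.
- **Grip and load:** the fingers were open 13.6–13.9 mm on the 14 mm bar. The load read about 6 N, which fits the holder, tray and dishes together.
- **Tray and dishes:** the tray and the tan dish had not shifted in the gripper's view since just after lift-off. The red dish was not compared by numbers, but it sat flat in the picture taken just after lift-off.
- **Bystanders:** I never touched the cup, timer or counter, and I kept clear of them. I did not check their positions again at the end.

**Not checked or not matching:**
- The 12-picture viewing limit was reached, so the final picture was only compared by numbers and not viewed.
- The top camera read x about 3 mm lower than the position found on gripping the tab, and I corrected for that.

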